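# Store the long polished bracket under the sliding cover

### The job

Slide the steel cover of the wooden case open, take the longer of the two polished brackets and lower it in your grip into the bay, flat on its base (do not drop it in), then slide the cover fully shut over it to keep the grit off. Leave the shorter bracket and everything else on the bench where it is.

Things in the scene. Friction and masses are not known exactly. Their poses are not given: they have to be found in the camera images.
- cover (a joint): Travel of the flat steel cover along the case's rails, in m: 0 = fully shut over the bay, 0.160 = fully open, pushed over the deck. It moves along the case's +y to open, with some friction, and stays where it is left.
- cover_grip (a point): Middle of the top edge of the cover's dark steel handle bar, which moves with the cover; axes as the case. The bar is 14 mm thick along the slide (y), 70 mm long across it (x) and stands 30 mm above the cover plate. The plate (100 mm in x, 166 mm in y, 5 mm thick) is centred under the bar; its top face is 66 mm above the bench, the bar's top 96 mm.
- case: Plywood slide-cover case with aluminium rails, fixed to the bench, 124 mm (x) by 350 mm (y) by 72 mm high (rail tops). Origin: centre of its underside; y is the slide direction. The -y half is an open-topped bay, 84 mm in x by 150 mm in y, its mouth 60 mm and its cork floor 12 mm above the bench; the +y half is a solid deck that the open cover rests over.
- bay_floor (a point): Centre of the bay's cork floor, in the case at x 0, y -88 mm, z 12 mm; axes as the case. The bay is 84 mm (x) by 150 mm (y), with 48 mm from its floor to the rim and 49 mm to the cover's underside.
- bracket_long: The longer polished aluminium bracket, an upside-down T, 0.3 kg: base plate 64 mm (x) by 130 mm (y) by 10 mm thick, with an upright rib across its middle, 14 mm thick in y, 64 mm wide in x, its top 42 mm above the underside. Origin: centre of the base's underside, z up. It fits the bay lengthwise only (its y along the case's y, either way round).
- bracket_short: The shorter bracket, the same but with a base 88 mm long (y). It stays where it is.
- compound_bar: Brown bar of polishing compound lying on the bench, 45 x 120 x 36 mm; origin under its centre. Not to be disturbed.
- buff_wheel: Buffing disc lying flat, 96 mm across, 26 mm high; origin under its centre. Not to be disturbed.
- polish_jar: White jar with a steel lid, 56 mm across, 75 mm high; origin under its centre. Not to be disturbed.
- wrench: Steel wrench lying on the bench, about 180 mm long. Not to be disturbed.
- brush: Hand brush lying on the bench, about 200 mm long. Not to be disturbed.
- tin: Open steel cup, 80 mm across, 80 mm high; origin under its centre. Not to be disturbed.
Things that resemble listed ones, but are neither listed nor needed, are in the scene too. What is shaped like the bracket_long but yellow is not meant.

How it is judged:
On the way, in this order (a step that is already met when the one before it is completed fails the run):
1. the cover is slid open (at least 130 mm) (value of joint cover above 0.13 m), for 0.1 s.
2. the long bracket is lowered into the bay to within 12 mm of its floor while still held between the fingers (x of bracket_long in the frame of bay_floor between -0.016 and 0.016 m and y of bracket_long in the frame of bay_floor between -0.016 and 0.016 m and z of bracket_long in the frame of bay_floor below 0.012 m and contact force between the fingers and bracket_long above 0.5 N), for 0.1 s.
3. the cover is slid shut (within 5 mm) (value of joint cover below 0.005 m), for 0.2 s.
At the end, for the whole second after the job is handed in: The cover is shut to within 5 mm of its stop; the long bracket lies at rest in the bay, base down on the floor (origin within 5 mm of floor height and 16 mm of the bay's centre in x and in y, tilt under 0.08 rad); the short bracket and the other loose things are within 30 mm of where they started (value of joint cover below 0.005 m and x of bracket_long in the frame of bay_floor between -0.016 and 0.016 m and y of bracket_long in the frame of bay_floor between -0.016 and 0.016 m and z of bracket_long in the frame of bay_floor between -0.004 and 0.005 m and angle between bracket_long's own z axis and vertical below 0.08 rad and linear speed of bracket_long below 0.02 m/s and distance of each of bracket_short, compound_bar, buff_wheel, polish_jar, wrench, brush, tin from where it was at the start of the episode below 0.03 m); the robot touches nothing.
It fails at once if the short bracket or another bystander is moved by more than 30 mm (distance of any of bracket_short, compound_bar, buff_wheel, polish_jar, wrench, brush, tin from where it was at the start of the episode above 0.03 m).
It also fails if it takes over 72 s, if anything falls off the work surface, if the arm or the gripper's body presses on something with over 40 N, if the wrist force passes 120 N, or if a joint passes its speed limit or range.

### The arm

A 6-joint arm with a two-finger parallel gripper is mounted at the origin on the work surface. World frame = base frame: x ahead of the robot, y to its left, z up, the work surface at z = 0. Lengths are in m, angles in rad, forces in N, time in s.
With the tool pointing down it reaches from about 0.375 to 0.9 m from the base axis. Payload 3.1 kg.
Tool frame: the origin (TCP) lies at the very end of the fingers, on their centre line; the grasp point (between the pads) lies 19 mm behind it; z points along the fingers, y is the line along which they close (so a half turn about z gives the same grasp; the last joint's range is limited). The gripper opens to 85 mm and grips with 20 to 120 N. Pads are 22 mm wide; open, the fingers measure 114 mm over their backs; the gripper's body (76 mm by 85 mm) begins 54 mm behind the grasp point. The pads swing forward as they close: fully open they stand 13 mm farther back than shut.
Start: joints at [-1.31, 0.527, 1.433, -0, 1.181, -0.178], TCP at [0.266, -0.565, 0.231] pointing down, gripper open.
Joint ranges: [-3.08, 3.08], [-0.75, 2.2], [0.22, 2.44], [-1.43, 4.57], [0, 2.65], [-2.85, 2.85]. Speed limits (rad/s): [2.79, 2.79, 3.14, 3.14, 3.14, 3.14].

### API

Orientations are given as a unit quaternion [x, y, z, w].
In Python, from station import manip, vision gives the robot as it stands.
- The arm moves only by the tool drive_tool, never from a script. Its argument "deltas" is a list that holds one entry, the list of rows, each a list of 4 numbers: the shift along the tool's x, y, z in mm, then the turn about the tool's z in rad. A call has 1 to 5 rows; each row is the pose to reach, as a shift and turn from the pose commanded when the call began, along the tool's axes at that moment; what a row does not reach only later rows make up. A row lasts 1/12 s, in which the tool goes at most 41.7 mm and 7.16 degrees, less where a joint would pass 70% of its speed; a pose out of reach is approached as far as the arm can. A call with a gripper value outside its range is refused whole. "jaw" is the finger opening in mm, from 0 to 85.4, set as the call begins (left out, the last holds). The fingers move at their own pace and stop on an object; "force" is the grip in N (left out, the last holds). Time passes only in rows, so rows that repeat a pose let the fingers close. It gives the time, the measured TCP pose, the force, the opening and the grip force at its end, in the units of the state.
- manip.sense(): the state, without advancing time (a new reading comes with each control period).
- vision.snapshot(name): name is "scene" or "side" or "wrist"; returns the picture (384x512x3 uint8, red, green, blue); there is no depth.
- vision.camera_model(name): a dict with "camera_matrix" (3x3 intrinsics, pixels), "D" ([k1, k2, p1, p2, k3] as OpenCV has them; the pictures are not rectified), "rvec" (rotation vector, rad) and "tvec" (3), from world to camera coordinates, as OpenCV has them. Camera axes: x right, y down, z forward; pixel columns grow to the right and rows downward; lengths in m; the calibration is good to about 2 mm. A picture is of the moment at which its call begins: read the wrist's pose just before it. camera_model takes no time and is no camera call; for the wrist camera it gives the pose at the moment of the call.
- manip.sign_off(): hands the job in; it is judged then, once.
The state is a dict: "t": time; "q": joint angles; "qd": joint speeds; "tau": joint torques, N m; "tcp_pos": TCP position; "tool_rot": TCP orientation; "force": force on the tool from outside, world axes, zero at the start; "ft_torque": the same for the moment, N m; "finger_gap": opening from 0.0 (shut) to 1.0 (fully open); "gripper_force": force on a finger pad.
Only numpy, scipy, OpenCV 4.12 (cv2) and the standard library are available. Lean on these libraries where they do the work, as an engineer would, in place of code of your own. Each camera call takes 0.05 s, during which the arm holds its last target. There are 200 camera calls.

## Working session

There is one attempt and no reset: what is moved stays moved. The work goes in short steps, Python scripts to look and compute and a tool call to move; the robot and the scene stay as the last step left them, time stands still between calls to the robot, and variables do not carry over. Pictures are saved under pics/ and viewed, at most 12 in all, crops included, and the job is handed in when it is done.

Besides the shell and the picture viewer there is one more tool, called after "Request:" as name(argument=value, ...), one argument or row to a line, values as JSON. drive_tool: Moves the arm, as the interface text tells. Its arguments: {"type":"object","properties":{"deltas":{"type":"array"},"jaw":{"type":"number"},"force":{"type":"number"}},"required":["deltas"]}

```bash
mkdir -p pics
python3 - <<'E'
from station import manip, vision
import cv2
for n in ("scene","side"):
    cv2.imwrite(f"pics/{n}0.png",vision.snapshot(n)[:,:,::-1])
s=manip.sense();print(s['t'],s['tcp_pos'],s['tool_rot'],s['force'],s['finger_gap'])
for n in ("scene","side","wrist"):print(n,vision.camera_model(n))
E
```

```text
0.1 [ 0.26594052 -0.56487941  0.23042057] [ 9.75920868e-01  2.18122630e-01 -3.71724711e-05 -9.87667948e-04] [ 0.39272142 -0.0075412  -0.85982645] 0.9989623680610843
scene {'camera_matrix': array([[417.96354683,   0.        , 256.45992182],
       [  0.        , 417.96354683, 183.292392  ],
       [  0.        ,   0.        ,   1.        ]]), 'D': array([-0.03743805,  0.        ,  0.        ,  0.        ,  0.        ]), 'rvec': array([ 1.94416261,  1.66312928, -0.582974  ]), 'tvec': array([ 0.00959642, -0.36094811,  2.01217861])}
side {'camera_matrix': array([[480.0907556 ,   0.        , 262.86732084],
       [  0.        , 480.0907556 , 186.67092018],
       [  0.        ,   0.        ,   1.        ]]), 'D': array([0.01480026, 0.        , 0.        , 0.        , 0.        ]), 'rvec': array([ 0.39947245, -2.82619399,  1.02124747]), 'tvec': array([0.48556484, 0.22975421, 1.55354083])}
wrist {'camera_matrix': array([[286.52374365,   0.        , 254.82342895],
       [  0.        , 286.52374365, 195.53088869],
       [  0.        ,   0.        ,   1.        ]]), 'D': array([-0.06108363,  0.        ,  0.        ,  0.        ,  0.        ]), 'rvec': array([-2.42868262,  1.54051591,  0.23773752]), 'tvec': array([-0.62464765, -0.03815219,  0.37987344])}
```

View pics/scene0.png

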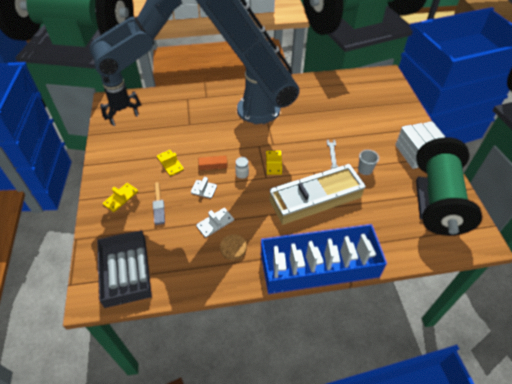

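View pics/side0.png

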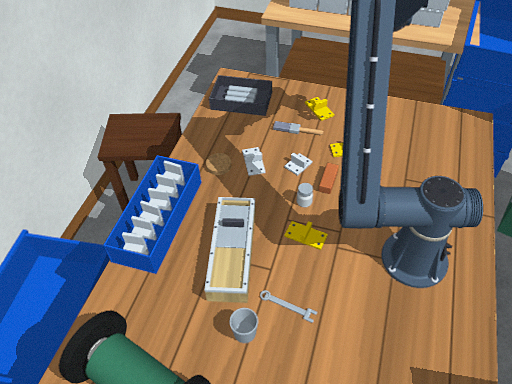

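The scene view shows the case around (318,192), with its handle at (303,190). The two polished brackets are at (203,187) and (215,221), and the second looks longer. The side view shows the case at (230,250) and the brackets at (298,162) and (254,160). I'll zoom in on both views.

Run:
```python
import cv2,numpy as np
a=cv2.imread('pics/scene0.png')[140:250,180:380]; b=cv2.imread('pics/side0.png')[135:310,195:345]
cv2.imwrite('pics/za.png',cv2.resize(a,None,fx=4,fy=4,interpolation=cv2.INTER_CUBIC))
c=cv2.resize(b,None,fx=3.4,fy=3.4,interpolation=cv2.INTER_CUBIC);print(c.shape)
cv2.imwrite('pics/zb.png',c)
```

```text
(595, 510, 3)
```

View pics/za.png

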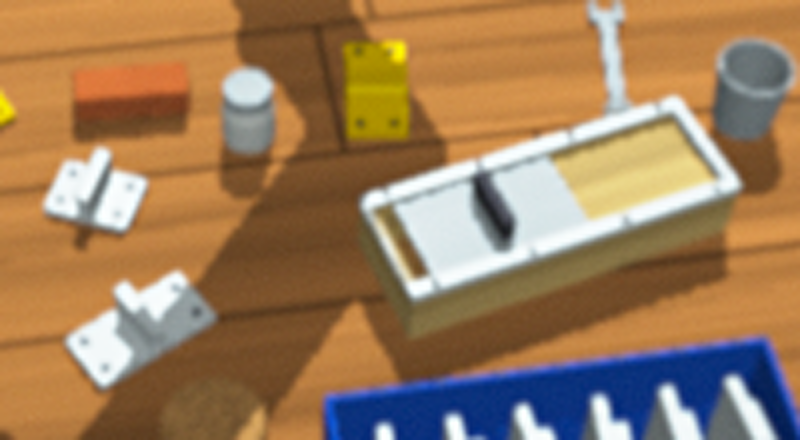

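View pics/zb.png

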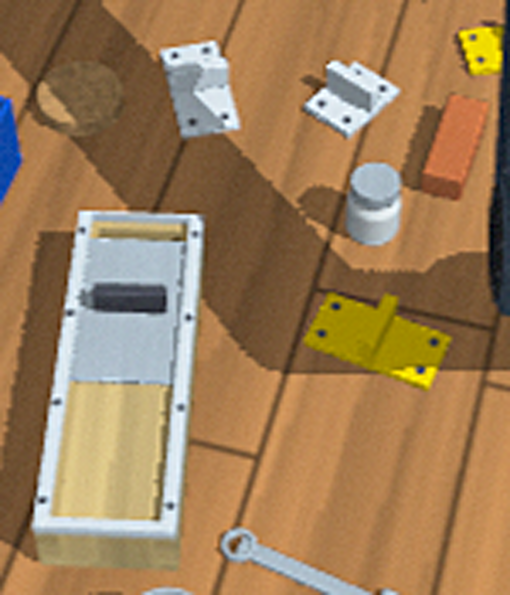

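The zooms show the long bracket's base corners in the scene crop at about (65,341), (105,388), (216,317) and (178,270). The case's rail corners are at (360,200), (680,95), (741,187) and (412,300), and the cover is slightly open. I'll cast these pixels to planes.

```bash
cat > h.py <<'E'
import cv2,numpy as np
from station import manip,vision
def ray(n,uv,z,cm=None):
    m=cm or vision.camera_model(n)
    R=cv2.Rodrigues(m['rvec'])[0]; c=-R.T@m['tvec']
    p=cv2.undistortPoints(np.array(uv,float).reshape(-1,1,2),m['camera_matrix'],m['D'])[:,0]
    d=np.c_[p,np.ones(len(p))]@R
    return c+d*((z-c[2])/d[:,2])[:,None]
def rect(P):
    P=P[:,:2];L=np.linalg.norm(np.roll(P,-1,0)-P,axis=1)
    r=cv2.minAreaRect(P.astype(np.float32)*1000)
    a=P[0]+P[1]-P[2]-P[3];b=P[1]+P[2]-P[0]-P[3]; l=a if np.hypot(*a)>np.hypot(*b) else b
    return P.mean(0).round(4),'sides',L.round(3),'long axis deg',np.degrees(np.arctan2(l[1],l[0])).round(1)
E
python3 - <<'E'
from h import *
A=lambda l:[(180+(u+.5)/4-.5,140+(v+.5)/4-.5) for u,v in l]
B=lambda l:[(195+(u+.5)/3.4-.5,135+(v+.5)/3.4-.5) for u,v in l]
print('case sc',rect(ray('scene',A([(360,200),(680,95),(741,187),(412,300)]),.072)))
print('case si',rect(ray('side',B([(78,212),(203,215),(180,535),(35,529)]),.072)))
print('long sc',rect(ray('scene',A([(65,341),(105,388),(216,317),(178,270)]),.010)))
print('long si',rect(ray('side',B([(161,48),(215,41),(239,128),(183,136)]),.010)))
print('short sc',rect(ray('scene',A([(43,207),(125,234),(148,180),(70,158)]),.010)))
print('bar top sc',ray('scene',A([(480,175),(508,238)]),.096),'si',ray('side',B([(92,287),(166,287)]),.096))
print('others jar,yellow,comp,wheel',ray('scene',A([(248,85),(376,90),(130,85),(213,400)]),.03))
E
```

```text
case sc (array([0.5734, 0.1384]), 'sides', array([0.356, 0.127, 0.352, 0.125]), 'long axis deg', np.float64(103.5))
case si (array([0.5668, 0.1427]), 'sides', array([0.125, 0.352, 0.125, 0.35 ]), 'long axis deg', np.float64(-76.2))
long sc (array([ 0.6269, -0.2688]), 'sides', array([0.066, 0.128, 0.067, 0.132]), 'long axis deg', np.float64(-60.3))
long si (array([ 0.6214, -0.263 ]), 'sides', array([0.063, 0.136, 0.062, 0.137]), 'long axis deg', np.float64(-62.0))
short sc (array([ 0.4583, -0.2985]), 'sides', array([0.091, 0.071, 0.087, 0.067]), 'long axis deg', np.float64(60.5))
bar top sc [[0.55972993 0.06781522 0.096     ]
 [0.63722217 0.0768898  0.096     ]] si [[0.61721169 0.0869642  0.096     ]
 [0.54979447 0.06789808 0.096     ]]
others jar,yellow,comp,wheel [[ 0.35212714 -0.1290037   0.03      ]
 [ 0.3794793   0.00272366  0.03      ]
 [ 0.33327659 -0.2515481   0.03      ]
 [ 0.72815542 -0.21222224  0.03      ]]
```

Request:
drive_tool(
  deltas=[
    [[37,-10,0,0],[74,-20,0,-0.03],[111,-29,0,-0.066],[148,-39,0,-0.066],[185,-49,0,-0.066]],
  ],
)

```text
t: 0.52
tcp_pos: [0.4135, -0.4409, 0.2308]
tool_rot: [0.968, 0.25, -0.0, -0.001]
force: [0.9, -0.5, -0.6]
finger_gap: 1.003
gripper_force: 0.0
```

```bash
cat >> h.py <<'E'
def st():
    s=manip.sense();q=s['tool_rot'];from scipy.spatial.transform import Rotation as Ro
    R=Ro.from_quat(q).as_matrix()
    print('t%.2f'%s['t'],'tcp',s['tcp_pos'].round(4),'ytool deg %.2f'%np.degrees(np.arctan2(R[1,1],R[0,1])),'F',np.round(s['force'],1),'gap %.3f gf %.1f'%(s['finger_gap'],s['gripper_force']))
    return s,R
def to(p,deg=None):
    s,R=st(); d=R.T@(np.array(p)-s['tcp_pos'])*1000; print('shift mm',d.round(1))
    if deg is not None:
        a=np.degrees(np.arctan2(R[1,1],R[0,1])); t=-(deg-a); t=(t+90)%180-90; print('turn rad %.4f'%np.radians(t))
E
python3 - <<'E'
from h import *
m=vision.camera_model('wrist');R=cv2.Rodrigues(m['rvec'])[0];print('cam',-R.T@m['tvec'],R[2])
to([.624,-.266,.23],-61)
E
```

```text
cam [ 0.48153571 -0.40411995  0.37338107] [-0.26252986 -0.14471251 -0.95401067]
t0.52 tcp [ 0.4135 -0.4409  0.2308] ytool deg -61.05 F [ 0.9 -0.5 -0.6] gap 1.003 gf 0.0
shift mm [268.9 -51.2   0.9]
turn rad -0.0010
```

Request:
drive_tool(
  deltas=[
    [[40,-10,0,0],[80,-20,0,0],[120,-30,0,0],[160,-40,0,0],[200,-50,0,0]],
  ],
)

```text
t: 0.93
tcp_pos: [0.5643, -0.2999, 0.2308]
tool_rot: [0.968, 0.25, -0.0, -0.0]
force: [1.0, -0.7, -0.2]
finger_gap: 1.003
gripper_force: 0.0
```

Request:
drive_tool(
  deltas=[
    [[20,0,0,0],[20,0,0,0],[20,0,0,0]],
  ],
)

```text
t: 1.18
tcp_pos: [0.5813, -0.2909, 0.2306]
tool_rot: [0.968, 0.252, -0.001, -0.0]
force: [-0.3, -0.7, -0.4]
finger_gap: 1.003
gripper_force: 0.0
```

Run:
```python
from h import *
import json
st(); m=vision.camera_model('wrist'); im=vision.snapshot('wrist')
json.dump({k:v.tolist() for k,v in m.items()},open('w1.json','w'))
cv2.imwrite('pics/w1.png',im[:,:,::-1])
```

```text
t1.18 tcp [ 0.5813 -0.2909  0.2306] ytool deg -60.86 F [-0.3 -0.7 -0.4] gap 1.003 gf 0.0
```

View pics/w1.png

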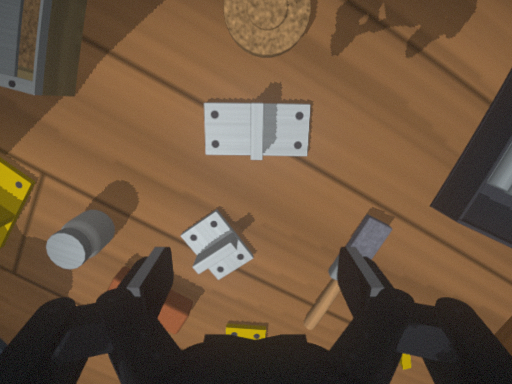

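The wrist view shows the long bracket's base corners at (205,103), (309,104), (309,157) and (205,156), with the rib at columns 250–263. The case is at top left. Next I'll cast these to world points.

Run:
```python
from h import *
import json
m={k:np.array(v) for k,v in json.load(open('w1.json')).items()}
print(rect(ray('',[(205,102.5),(309.5,104),(309.5,157.5),(204.5,156)],.010,m)))
print('rib',rect(ray('',[(250.5,103.5),(263,103.5),(263,160),(250.5,160)],.042,m)))
to([.583,.075,.2],-76.3)
```

```text
(array([ 0.6248, -0.2706]), 'sides', array([0.127, 0.066, 0.134, 0.066]), 'long axis deg', np.float64(-61.6))
rib (array([ 0.6248, -0.2698]), 'sides', array([0.014, 0.063, 0.015, 0.063]), 'long axis deg', np.float64(29.3))
t1.23 tcp [ 0.5804 -0.2918  0.2307] ytool deg -60.97 F [ 0.1 -1.  -0. ] gap 1.004 gf 0.0
shift mm [ 180.3 -319.4   30.8]
turn rad 0.2676
```

Request:
drive_tool(
  deltas=[
    [[13,-37,0,0.05],[26,-74,0,0.1],[40,-111,0,0.15],[53,-148,0,0.2],[67,-185,0,0.268]],
  ],
)

```text
t: 1.65
tcp_pos: [0.548, -0.098, 0.2312]
tool_rot: [0.993, 0.115, -0.001, -0.0]
force: [0.8, -0.0, 0.7]
finger_gap: 1.001
gripper_force: 0.0
```

Run:
```python
from h import *
to([.525,.061,.23],-76.3)
```

```text
t1.65 tcp [ 0.548  -0.098   0.2312] ytool deg -76.74 F [ 0.8 -0.   0.7] gap 1.001 gf 0.0
shift mm [  14.1 -160.     1.2]
turn rad -0.0077
```

Request:
drive_tool(
  deltas=[
    [[3,-40,0,0],[7,-80,0,0],[10,-115,0,-0.008],[13,-150,0,-0.008],[13,-150,0,-0.008]],
  ],
)

```text
t: 2.07
tcp_pos: [0.5242, 0.0549, 0.2312]
tool_rot: [0.992, 0.124, -0.001, -0.001]
force: [0.1, -0.9, -0.3]
finger_gap: 1.0
gripper_force: 0.0
```

Run:
```python
from h import *
import json
st(); m=vision.camera_model('wrist'); im=vision.snapshot('wrist')
json.dump({k:v.tolist() for k,v in m.items()},open('w2.json','w'))
cv2.imwrite('pics/w2.png',im[:,:,::-1])
```

```text
t2.07 tcp [0.5242 0.0549 0.2312] ytool deg -75.75 F [ 0.1 -0.9 -0.3] gap 1.000 gf 0.0
```

View pics/w2.png

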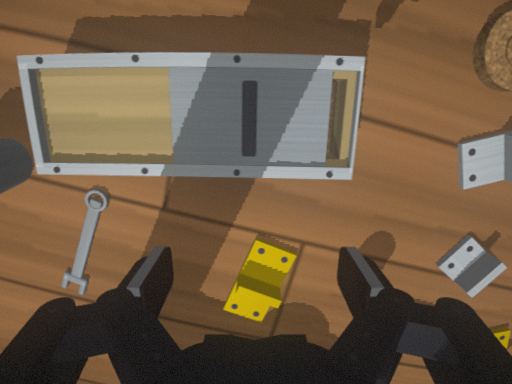

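This wrist view gives the rail corners at (18,57), (365,57), (352,180) and (36,175). The handle top spans (242–256, 81–156), and the plate spans columns 171–330.

Run:
```python
from h import *
import json
m={k:np.array(v) for k,v in json.load(open('w2.json')).items()}
C=rect(ray('',[(18,57),(365,57),(352.5,180),(36,176)],.072,m));print(C)
print('bar',rect(ray('',[(242,81),(256.5,81),(256,156.5),(242,156.5)],.096,m)))
print('plate ends',ray('',[(171,120),(328,120)],.066,m))
to([.583,.075,.14],-76.3)
```

```text
(array([0.5703, 0.1369]), 'sides', array([0.348, 0.124, 0.353, 0.125]), 'long axis deg', np.float64(-76.6))
bar (array([0.5855, 0.076 ]), 'sides', array([0.013, 0.069, 0.014, 0.069]), 'long axis deg', np.float64(13.8))
plate ends [[ 0.56408327  0.1558223   0.066     ]
 [ 0.60454897 -0.00370173  0.066     ]]
t2.12 tcp [0.5255 0.0523 0.2313] ytool deg -75.77 F [ 0.1 -0.6  0.2] gap 1.002 gf 0.0
shift mm [61.5 -7.8 91.3]
turn rad 0.0093
```

Request:
drive_tool(
  deltas=[
    [[25,-3,20,0.009],[45,-6,45,0.009],[64,-8,75,0.009],[64,-8,105,0.009],[64,-8,105,0.009]],
  ],
  jaw=45,
  force=40,
)

```text
t: 2.53
tcp_pos: [0.5841, 0.0721, 0.1206]
tool_rot: [0.993, 0.117, -0.006, -0.001]
force: [-1.9, -0.5, -0.7]
finger_gap: 0.527
gripper_force: 0.0
```

Run:
```python
from h import *
cv2.imwrite('pics/s1.png',vision.snapshot('side')[:,:,::-1])
to([.5855,.076,.077],-76.3)
```

```text
t2.58 tcp [0.5848 0.0722 0.1232] ytool deg -76.58 F [ 0.  -0.   0.8] gap 0.528 gf 0.0
shift mm [ 1.9 -3.4 46.2]
turn rad -0.0049
```

Request:
drive_tool(
  deltas=[
    [[2,-4,0,0],[2,-4,15,0],[2,-4,32,0],[2,-4,45,0],[2,-4,45,0]],
  ],
)

```text
t: 3.0
tcp_pos: [0.5878, 0.078, 0.0817]
tool_rot: [0.993, 0.118, -0.0, 0.0]
force: [-0.5, 0.0, 0.6]
finger_gap: 0.531
gripper_force: 0.0
```

Request:
drive_tool(
  deltas=[
    [[0,0,0,0],[0,0,0,0],[0,0,0,0],[0,0,0,0],[0,0,0,0]],
  ],
  jaw=8,
)

```text
t: 3.42
tcp_pos: [0.5896, 0.0784, 0.0836]
tool_rot: [0.993, 0.118, 0.002, 0.0]
force: [-1.1, -0.7, 6.3]
finger_gap: 0.149
gripper_force: 41.6
```

Run:
```python
from h import *
to([.5855-.2351*.145,.076+.972*.145,.077],-76.4)
```

```text
t3.42 tcp [0.5896 0.0784 0.0836] ytool deg -76.46 F [-1.1 -0.7  6.3] gap 0.149 gf 41.6
shift mm [  -4.8 -143.6    6.3]
turn rad -0.0010
```

Request:
drive_tool(
  deltas=[
    [[0,-20,-4,0],[0,-45,-4,0],[0,-70,-4,0],[0,-95,-4,0],[0,-125,-4,0]],
  ],
)

```text
t: 3.83
tcp_pos: [0.5614, 0.1994, 0.0837]
tool_rot: [0.993, 0.118, 0.002, 0.001]
force: [8.8, -3.5, -17.8]
finger_gap: 0.144
gripper_force: 42.9
```

Request:
drive_tool(
  deltas=[
    [[0,0,0,0],[0,0,0,0],[0,0,0,0]],
  ],
)

```text
t: 4.08
tcp_pos: [0.5607, 0.2022, 0.0837]
tool_rot: [0.993, 0.118, 0.002, -0.001]
force: [6.9, 4.2, -15.9]
finger_gap: 0.144
gripper_force: 43.0
```

Run:
```python
from h import *
st()
```

```text
t4.08 tcp [0.5607 0.2022 0.0837] ytool deg -76.45 F [  6.9   4.2 -15.9] gap 0.144 gf 43.0
```

Request:
drive_tool(
  deltas=[
    [[-1,-3,3,0],[-1,-7,3,0],[-1,-7,3,0],[-1,-7,3,0]],
  ],
)

```text
t: 4.42
tcp_pos: [0.5595, 0.2076, 0.0836]
tool_rot: [0.993, 0.118, 0.004, -0.0]
force: [6.0, 1.4, -1.9]
finger_gap: 0.142
gripper_force: 45.0
```

Request:
drive_tool(
  deltas=[
    [[0,0,0,0],[0,0,0,0],[0,0,0,0],[0,0,-15,0],[0,0,-40,0]],
  ],
  jaw=50,
)

```text
t: 4.83
tcp_pos: [0.5531, 0.2063, 0.1201]
tool_rot: [0.993, 0.118, -0.004, 0.0]
force: [0.2, 0.3, 0.8]
finger_gap: 0.581
gripper_force: 0.0
```

Request:
drive_tool(
  deltas=[
    [[0,20,-40,0],[0,50,-70,0],[0,90,-80,0],[0,130,-80,0],[0,140,-80,0]],
  ],
)

```text
t: 5.25
tcp_pos: [0.5911, 0.0657, 0.2042]
tool_rot: [0.993, 0.116, 0.002, 0.002]
force: [0.6, -0.2, -0.2]
finger_gap: 0.586
gripper_force: 0.0
```

Run:
```python
from h import *
import json
to([.6248,-.270,.20],-61.2)
m=vision.camera_model('wrist'); im=vision.snapshot('wrist')
json.dump({k:v.tolist() for k,v in m.items()},open('w3.json','w'))
cv2.imwrite('pics/w3.png',im[:,:,::-1])
```

```text
t5.25 tcp [0.5911 0.0657 0.2042] ytool deg -76.62 F [ 0.6 -0.2 -0.2] gap 0.586 gf 0.0
shift mm [-44.9 334.4   5.3]
turn rad -0.2692
```

View pics/w3.png

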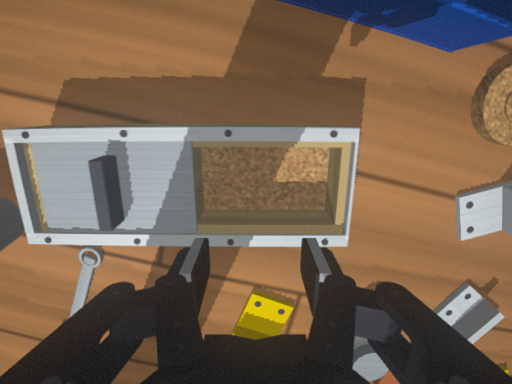

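The cover is open, its right edge is at column 195, and the cork floor is in view. I'll estimate the opening and the case pose from this picture too.

Run:
```python
from h import *
import json
m={k:np.array(v) for k,v in json.load(open('w3.json')).items()}
P=ray('',[(3,131),(360,127),(348,247),(27,245)],.072,m);print(rect(P))
y=np.array([-.2351,.972]);x=np.array([.972,.2351]);c=np.array([.5703,.1385])
f=lambda Q:np.c_[(Q[:,:2]-c)@x,(Q[:,:2]-c)@y].round(4)
print('plate edge',f(ray('',[(195,190)],.066,m)),'floor far/near/right/',f(ray('',[(328,175),(250,211)],.012,m)))
print('bar',f(ray('',[(90,160),(113,156),(124,222),(108,230)],.096,m)))
to([.6248,-.270,.20],-61.2)
```

```text
(array([0.5705, 0.1373]), 'sides', array([0.348, 0.126, 0.353, 0.124]), 'long axis deg', np.float64(-76.6))
plate edge [[-0.0009 -0.0154]] floor far/near/right/ [[ 0.0016 -0.165 ]
 [-0.044  -0.0707]]
bar [[ 0.0364  0.0718]
 [ 0.0397  0.0499]
 [-0.0237  0.0486]
 [-0.0321  0.0658]]
t5.30 tcp [0.5904 0.0659 0.2032] ytool deg -76.70 F [ 0.6 -0.2 -0.2] gap 0.587 gf 0.0
shift mm [-43.8 334.8   3.9]
turn rad -0.2706
```

Request:
drive_tool(
  deltas=[
    [[-5,39,0,-0.05],[-10,78,0,-0.1],[-15,117,0,-0.15],[-20,156,0,-0.2],[-25,195,0,-0.27]],
  ],
  jaw=50,
)

```text
t: 5.72
tcp_pos: [0.6095, -0.1245, 0.2015]
tool_rot: [0.968, 0.253, -0.001, -0.001]
force: [0.3, 0.3, -0.1]
finger_gap: 0.58
gripper_force: 0.0
```

Run:
```python
from h import *
to([.6248,-.270,.12],-61.2)
```

```text
t5.72 tcp [ 0.6095 -0.1245  0.2015] ytool deg -60.75 F [ 0.3  0.3 -0.1] gap 0.580 gf 0.0
shift mm [-57.6 134.6  81.2]
turn rad 0.0079
```

Request:
drive_tool(
  deltas=[
    [[-16,37,0,0],[-32,74,10,0],[-48,108,35,0],[-57,132,60,0.005],[-57,132,80,0.005]],
  ],
)

```text
t: 6.13
tcp_pos: [0.6247, -0.2727, 0.1201]
tool_rot: [0.969, 0.246, -0.0, 0.001]
force: [1.0, 0.5, -0.7]
finger_gap: 0.584
gripper_force: 0.0
```

Request:
drive_tool(
  deltas=[
    [[0,0,0,0],[0,0,0,0]],
  ],
)

```text
t: 6.3
tcp_pos: [0.6232, -0.2657, 0.1202]
tool_rot: [0.969, 0.248, -0.002, -0.003]
force: [-0.7, -0.0, 0.2]
finger_gap: 0.584
gripper_force: 0.0
```

Run:
```python
from h import *
import json
to([.6248,-.270,.018],-61.2)
m=vision.camera_model('wrist'); im=vision.snapshot('wrist')
json.dump({k:v.tolist() for k,v in m.items()},open('w4.json','w'))
cv2.imwrite('pics/w4.png',im[:,:,::-1])
```

```text
t6.30 tcp [ 0.6232 -0.2657  0.1202] ytool deg -61.25 F [-0.7 -0.   0.2] gap 0.584 gf 0.0
shift mm [ -0.4   5.2 102.2]
turn rad -0.0008
```

View pics/w4.png

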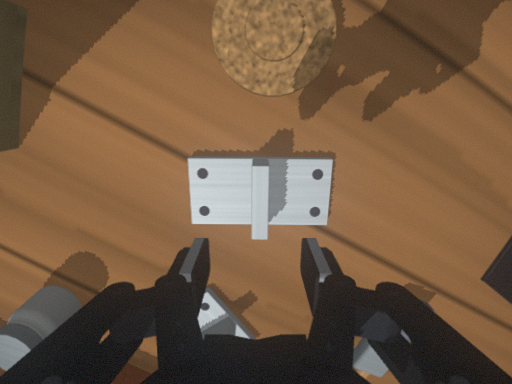

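The rib top is at about (252–268, 162–240), between the fingers along the closing axis. I'll refine its position.

Run:
```python
from h import *
import json
m={k:np.array(v) for k,v in json.load(open('w4.json')).items()}
print(rect(ray('',[(252,161),(269,161),(268,240),(252,240)],.042,m)))
print(rect(ray('',[(188.5,158),(333,159),(328,226),(192,224)],.010,m)))
to([.6245,-.2695,.018],-61.3)
```

```text
(array([ 0.6273, -0.2687]), 'sides', array([0.013, 0.068, 0.014, 0.068]), 'long axis deg', np.float64(28.8))
(array([ 0.6259, -0.2701]), 'sides', array([0.129, 0.065, 0.131, 0.064]), 'long axis deg', np.float64(-61.8))
t6.35 tcp [ 0.6245 -0.2659  0.122 ] ytool deg -61.19 F [-0.3 -1.2  0.7] gap 0.591 gf 0.0
shift mm [ -1.7   3.4 104. ]
turn rad 0.0020
```

Request:
drive_tool(
  deltas=[
    [[0,3,30,0.002],[0,3,60,0.002],[0,3,85,0.002],[0,3,100,0.002],[0,3,104,0.002]],
  ],
  jaw=36,
)

```text
t: 6.77
tcp_pos: [0.6256, -0.2682, 0.017]
tool_rot: [0.969, 0.248, -0.001, -0.001]
force: [-0.7, 0.0, -0.1]
finger_gap: 0.421
gripper_force: 0.0
```

Request:
drive_tool(
  deltas=[
    [[0,0,0,0],[0,0,0,0],[0,0,0,0],[0,0,0,0],[0,0,0,0]],
  ],
  jaw=5,
  force=60,
)

```text
t: 7.18
tcp_pos: [0.6276, -0.2707, 0.0201]
tool_rot: [0.969, 0.247, 0.001, 0.001]
force: [2.1, 0.5, 2.5]
finger_gap: 0.146
gripper_force: 63.6
```

Run:
```python
from h import *
st()
```

```text
t7.18 tcp [ 0.6276 -0.2707  0.0201] ytool deg -61.38 F [2.1 0.5 2.5] gap 0.146 gf 63.6
```

Request:
drive_tool(
  deltas=[
    [[0,0,-20,0],[0,0,-50,0],[0,0,-90,0],[0,0,-130,0],[0,0,-150,0]],
  ],
)

```text
t: 7.6
tcp_pos: [0.6281, -0.2717, 0.1737]
tool_rot: [0.969, 0.247, 0.003, 0.003]
force: [1.1, 0.2, -2.9]
finger_gap: 0.148
gripper_force: 62.8
```

Run:
```python
from h import *
to([.5915,.0515,.17],-76.5)
```

```text
t7.60 tcp [ 0.6281 -0.2717  0.1737] ytool deg -61.36 F [ 1.1  0.2 -2.9] gap 0.148 gf 62.8
shift mm [ 122.8 -301.3    2.1]
turn rad 0.2642
```

Holding it (-2.9 N matches its weight). Next I'll carry it to the bay.

Request:
drive_tool(
  deltas=[
    [[12,-30,0,0.05],[25,-62,0,0.1],[38,-94,0,0.15],[51,-126,0,0.2],[64,-158,0,0.264]],
  ],
)

```text
t: 8.02
tcp_pos: [0.6058, -0.0998, 0.1684]
tool_rot: [0.993, 0.116, -0.0, -0.0]
force: [-0.4, 0.7, -4.0]
finger_gap: 0.15
gripper_force: 62.7
```

Run:
```python
from h import *
to([.5915,.0515,.17],-76.5)
```

```text
t8.02 tcp [ 0.6058 -0.0998  0.1684] ytool deg -76.69 F [-0.4  0.7 -4. ] gap 0.150 gf 62.7
shift mm [  20.9 -150.5   -1.6]
turn rad -0.0034
```

Request:
drive_tool(
  deltas=[
    [[5,-38,0,0],[11,-76,0,-0.003],[16,-112,0,-0.003],[21,-140,0,-0.003],[21,-150,0,-0.003]],
  ],
)

```text
t: 8.43
tcp_pos: [0.5907, 0.0541, 0.1684]
tool_rot: [0.993, 0.121, -0.0, -0.001]
force: [0.4, 0.2, -2.7]
finger_gap: 0.149
gripper_force: 62.7
```

Request:
drive_tool(
  deltas=[
    [[0,0,0,0],[0,0,0,0],[0,0,0,0]],
  ],
)

```text
t: 8.68
tcp_pos: [0.5925, 0.0483, 0.1684]
tool_rot: [0.993, 0.119, 0.0, 0.0]
force: [-0.1, -0.2, -3.5]
finger_gap: 0.148
gripper_force: 62.7
```

Run:
```python
from h import *
import json
to([.5915,.0515,.08],-76.5)
m=vision.camera_model('wrist'); im=vision.snapshot('wrist')
json.dump({k:v.tolist() for k,v in m.items()},open('w5.json','w'))
cv2.imwrite('pics/w5.png',im[:,:,::-1])
```

```text
t8.68 tcp [0.5925 0.0483 0.1684] ytool deg -76.37 F [-0.1 -0.2 -3.5] gap 0.148 gf 62.7
shift mm [-0.3 -3.5 88.4]
turn rad 0.0023
```

View pics/w5.png

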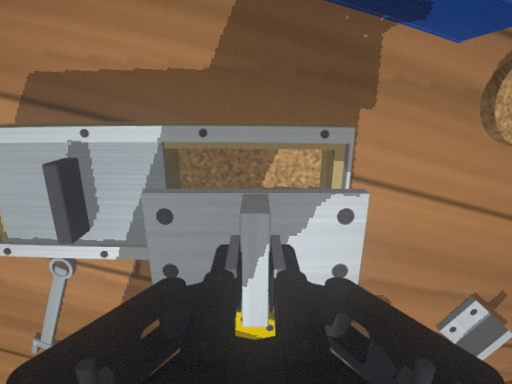

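The bracket is held level in the grip, with its far base edge at (144,190)–(369,194). The bay mouth lies behind it, with its far inner edge at row ~142 and right inner edge at column ~349. I'll compare the two in the case frame.

Run:
```python
from h import *
import json
m={k:np.array(v) for k,v in json.load(open('w5.json')).items()}
y=np.array([-.2351,.972]);x=np.array([.972,.2351]);c=np.array([.570,.137])
f=lambda Q:np.c_[(Q[:,:2]-c)@x,(Q[:,:2]-c)@y].round(4)
print('base far corners',f(ray('',[(144,190),(369,194)],.158,m)))
print('rail outer corner',f(ray('',[(355,127)],.072,m)),'floor corners R/far',f(ray('',[(322,150),(180,147)],.012,m)))
print('rim',f(ray('',[(347,172),(250,144)],.060,m)))
s,R=st();print('tcp in case',f(s['tcp_pos'][None]))
```

```text
base far corners [[ 0.0337 -0.0298]
 [ 0.0314 -0.1564]]
rail outer corner [[ 0.0626 -0.1744]] floor corners R/far [[ 0.0347 -0.1625]
 [ 0.0378 -0.0141]]
rim [[ 0.022  -0.1752]
 [ 0.0468 -0.0879]]
t8.73 tcp [0.5926 0.048  0.1684] ytool deg -76.41 F [-0.7  0.5 -3.7] gap 0.146 gf 62.7
tcp in case [[ 0.0011 -0.0918]]
```

Request:
drive_tool(
  deltas=[
    [[0,-4,0,0],[0,-4,25,0],[0,-4,50,0],[0,-4,75,0],[0,-4,90,0]],
  ],
)

```text
t: 9.15
tcp_pos: [0.5901, 0.0526, 0.076]
tool_rot: [0.993, 0.118, -0.002, -0.0]
force: [-0.0, -0.1, -3.3]
finger_gap: 0.148
gripper_force: 62.6
```

Request:
drive_tool(
  deltas=[
    [[0,0,0,0],[0,0,0,0]],
  ],
)

```text
t: 9.32
tcp_pos: [0.5909, 0.0528, 0.0776]
tool_rot: [0.993, 0.118, -0.001, -0.0]
force: [0.8, 0.2, -3.2]
finger_gap: 0.15
gripper_force: 62.6
```

Run:
```python
from h import *
to([.5920,.0518,.033],-76.5)
```

```text
t9.32 tcp [0.5909 0.0528 0.0776] ytool deg -76.40 F [ 0.8  0.2 -3.2] gap 0.150 gf 62.6
shift mm [ 0.9  1.3 44.6]
turn rad 0.0018
```

Request:
drive_tool(
  deltas=[
    [[0,0,15,0],[0,0,28,0],[0,0,37,0],[0,0,41,0],[0,0,41,0]],
  ],
)

```text
t: 9.73
tcp_pos: [0.5913, 0.0534, 0.0373]
tool_rot: [0.993, 0.119, -0.0, -0.0]
force: [-0.1, -0.4, -2.8]
finger_gap: 0.147
gripper_force: 62.8
```

Request:
drive_tool(
  deltas=[
    [[0,0,2,0],[0,0,4,0],[0,0,5,0],[0,0,5,0],[0,0,5,0]],
  ],
)

```text
t: 10.15
tcp_pos: [0.5913, 0.0537, 0.0326]
tool_rot: [0.993, 0.119, 0.0, 0.0]
force: [-0.7, 1.0, -3.6]
finger_gap: 0.146
gripper_force: 62.8
```

Run:
```python
from h import *
st()
```

```text
t10.15 tcp [0.5913 0.0537 0.0326] ytool deg -76.32 F [-0.7  1.  -3.6] gap 0.146 gf 62.8
```

Not quite touching yet, so I'll lower a few more mm.

Request:
drive_tool(
  deltas=[
    [[0,0,1,0],[0,0,2,0],[0,0,3,0],[0,0,3,0],[0,0,3,0]],
  ],
)

```text
t: 10.57
tcp_pos: [0.5915, 0.0536, 0.032]
tool_rot: [0.993, 0.119, 0.001, 0.0]
force: [-4.0, 0.4, 12.7]
finger_gap: 0.148
gripper_force: 65.1
```

Run:
```python
from h import *
st()
```

```text
t10.57 tcp [0.5915 0.0536 0.032 ] ytool deg -76.31 F [-4.   0.4 12.7] gap 0.148 gf 65.1
```

Request:
drive_tool(
  deltas=[
    [[0,0,-1,0],[0,0,-1,0],[0,0,-1,0],[0,0,-1,0],[0,0,-1,0]],
  ],
  jaw=40,
)

```text
t: 10.98
tcp_pos: [0.5912, 0.0536, 0.0301]
tool_rot: [0.993, 0.119, -0.0, -0.0]
force: [0.2, -0.4, -0.2]
finger_gap: 0.47
gripper_force: 0.0
```

Request:
drive_tool(
  deltas=[
    [[0,0,-10,0],[0,0,-35,0],[0,0,-70,0],[0,0,-100,0],[0,0,-120,0]],
  ],
)

```text
t: 11.4
tcp_pos: [0.5925, 0.0535, 0.1538]
tool_rot: [0.993, 0.119, 0.002, 0.0]
force: [0.7, 0.2, 0.6]
finger_gap: 0.465
gripper_force: 0.0
```

Request:
drive_tool(
  deltas=[
    [[-20,0,0,0],[-55,0,0,0],[-65,0,0,0],[-65,0,0,0]],
  ],
)

```text
t: 11.73
tcp_pos: [0.5243, 0.0383, 0.1506]
tool_rot: [0.993, 0.119, -0.002, -0.0]
force: [0.5, 0.5, -0.0]
finger_gap: 0.469
gripper_force: 0.0
```

Run:
```python
from h import *
m=vision.camera_model('wrist'); im=vision.snapshot('wrist')
cv2.imwrite('pics/w6.png',im[:,:,::-1])
import json;json.dump({k:v.tolist() for k,v in m.items()},open('w6.json','w'))
to([.556,.206,.15],-76.4)
```

```text
t11.78 tcp [0.5272 0.0382 0.1508] ytool deg -76.36 F [ 0.  -0.3 -0.4] gap 0.469 gf 0.0
shift mm [  67.6 -156.3    0.9]
turn rad 0.0007
```

View pics/w6.png

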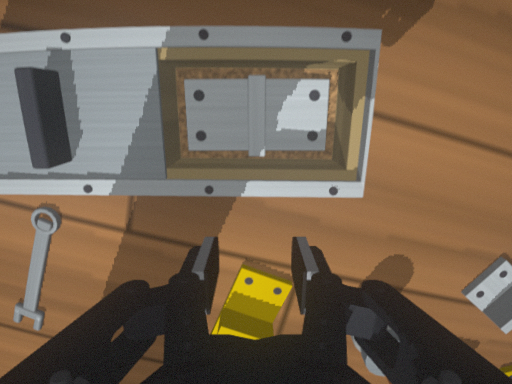

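The bracket (185–330, 78–155) lies flat and centred in the bay, with cork showing all round it. Now to grip the handle.

Request:
drive_tool(
  deltas=[
    [[17,-38,0,0],[34,-76,0,0],[50,-114,0,0],[66,-148,0,0],[67,-156,10,0]],
  ],
  jaw=50,
  force=40,
)

```text
t: 12.2
tcp_pos: [0.5613, 0.2119, 0.1424]
tool_rot: [0.993, 0.121, 0.005, -0.001]
force: [0.7, -0.2, -0.2]
finger_gap: 0.589
gripper_force: 0.0
```

Request:
drive_tool(
  deltas=[
    [[0,0,0,0],[0,0,0,0]],
  ],
)

```text
t: 12.37
tcp_pos: [0.5561, 0.2059, 0.1394]
tool_rot: [0.993, 0.12, -0.001, 0.0]
force: [0.1, 0.6, -0.8]
finger_gap: 0.59
gripper_force: 0.0
```

Run:
```python
from h import *
import json
m={k:np.array(v) for k,v in json.load(open('w6.json')).items()}
y=np.array([-.2351,.972]);x=np.array([.972,.2351]);c=np.array([.570,.137])
f=lambda Q:np.c_[(Q[:,:2]-c)@x,(Q[:,:2]-c)@y].round(4)
print('bar',f(ray('',[(16,69),(58,72),(33,167),(71,157)],.096,m)))
print('plate edge',f(ray('',[(160,115)],.066,m)))
s,R=st();print('tcp in case',f(s['tcp_pos'][None]))
to([.556,.206,.08],-76.4)
```

```text
bar [[ 0.0363  0.0743]
 [ 0.0331  0.0444]
 [-0.0307  0.0759]
 [-0.0237  0.0451]]
plate edge [[ 0.0033 -0.0123]]
t12.37 tcp [0.5561 0.2059 0.1394] ytool deg -76.22 F [ 0.1  0.6 -0.8] gap 0.590 gf 0.0
tcp in case [[0.0027 0.0703]]
t12.37 tcp [0.5561 0.2059 0.1394] ytool deg -76.22 F [ 0.1  0.6 -0.8] gap 0.590 gf 0.0
shift mm [-0.  -0.1 59.4]
turn rad 0.0032
```

Request:
drive_tool(
  deltas=[
    [[0,0,15,0.002],[0,0,30,0.002],[0,0,48,0.002],[0,0,59,0.002],[0,0,59,0.002]],
  ],
)

```text
t: 12.78
tcp_pos: [0.5548, 0.2037, 0.0791]
tool_rot: [0.993, 0.117, -0.003, 0.0]
force: [-0.3, -0.3, 0.9]
finger_gap: 0.582
gripper_force: 0.0
```

Request:
drive_tool(
  deltas=[
    [[0,0,0,0],[0,0,0,0],[0,0,0,0],[0,0,0,0],[0,0,0,0]],
  ],
  jaw=8,
)

```text
t: 13.2
tcp_pos: [0.5571, 0.2056, 0.0826]
tool_rot: [0.993, 0.118, 0.001, 0.0]
force: [-0.1, -1.7, 3.8]
finger_gap: 0.155
gripper_force: 41.9
```

Run:
```python
from h import *
st()
```

```text
t13.20 tcp [0.5571 0.2056 0.0826] ytool deg -76.45 F [-0.1 -1.7  3.8] gap 0.155 gf 41.9
```

Request:
drive_tool(
  deltas=[
    [[0,20,-2,0],[0,48,-2,0],[0,76,-2,0],[0,104,-2,0],[0,130,-2,0]],
  ],
)

```text
t: 13.62
tcp_pos: [0.5864, 0.0798, 0.0826]
tool_rot: [0.993, 0.118, -0.0, -0.001]
force: [0.9, 4.9, -4.7]
finger_gap: 0.146
gripper_force: 41.3
```

Request:
drive_tool(
  deltas=[
    [[0,4,0,0],[0,8,0,0],[0,12,0,0],[0,12,0,0],[0,12,0,0]],
  ],
)

```text
t: 14.03
tcp_pos: [0.5892, 0.0681, 0.0826]
tool_rot: [0.993, 0.119, -0.0, 0.0]
force: [2.1, -1.1, -11.4]
finger_gap: 0.149
gripper_force: 40.6
```

Request:
drive_tool(
  deltas=[
    [[0,2,0,0],[0,4,0,0],[0,6,0,0],[0,6,0,0],[0,6,0,0]],
  ],
)

```text
t: 14.45
tcp_pos: [0.5905, 0.0621, 0.0826]
tool_rot: [0.993, 0.118, -0.0, -0.0]
force: [2.5, 3.0, -15.8]
finger_gap: 0.156
gripper_force: 40.0
```

Run:
```python
from h import *
c=np.array([.570,.137])
s,R=st();print((s['tcp_pos'][:2]-c)@[-.2351,.972])
```

```text
t14.45 tcp [0.5905 0.0621 0.0826] ytool deg -76.43 F [  2.5   3.  -15.8] gap 0.156 gf 40.0
-0.0776487984301669
```

Request:
drive_tool(
  deltas=[
    [[0,2,2,0],[0,4,2,0],[0,5,2,0],[0,5,2,0]],
  ],
)

```text
t: 14.78
tcp_pos: [0.5919, 0.0564, 0.0826]
tool_rot: [0.993, 0.118, -0.0, 0.0]
force: [-3.5, 0.9, 3.2]
finger_gap: 0.153
gripper_force: 42.4
```

Request:
drive_tool(
  deltas=[
    [[0,2,0,0],[0,4,0,0],[0,4,0,0],[0,4,0,0]],
  ],
)

```text
t: 15.12
tcp_pos: [0.5925, 0.0536, 0.0825]
tool_rot: [0.993, 0.118, -0.0, -0.001]
force: [-5.3, 5.0, 5.6]
finger_gap: 0.151
gripper_force: 42.9
```

Request:
drive_tool(
  deltas=[
    [[0,2,0,0],[0,4,0,0],[0,4,0,0],[0,4,0,0]],
  ],
)

```text
t: 15.45
tcp_pos: [0.5926, 0.0535, 0.0825]
tool_rot: [0.993, 0.117, -0.001, -0.003]
force: [-4.1, 16.2, 8.2]
finger_gap: 0.148
gripper_force: 43.0
```

Run:
```python
from h import *
c=np.array([.570,.137])
s,R=st();print((s['tcp_pos'][:2]-c)@[-.2351,.972])
```

```text
t15.45 tcp [0.5926 0.0535 0.0825] ytool deg -76.53 F [-4.1 16.2  8.2] gap 0.148 gf 43.0
-0.08649326188502404
```

Request:
drive_tool(
  deltas=[
    [[0,0,0,0],[0,0,0,0],[0,-4,0,0],[0,-4,0,0],[0,-4,0,0]],
  ],
  jaw=50,
)

```text
t: 15.87
tcp_pos: [0.5936, 0.0526, 0.0814]
tool_rot: [0.993, 0.118, 0.0, 0.0]
force: [-0.6, 0.2, -0.1]
finger_gap: 0.586
gripper_force: 0.0
```

Request:
drive_tool(
  deltas=[
    [[0,0,-15,0],[0,0,-45,0],[0,0,-80,0],[-30,0,-110,0],[-60,0,-130,0]],
  ],
)

```text
t: 16.28
tcp_pos: [0.5372, 0.0381, 0.2141]
tool_rot: [0.993, 0.118, 0.003, 0.001]
force: [-0.1, -0.0, 0.2]
finger_gap: 0.586
gripper_force: 0.0
```

Request:
drive_tool(
  deltas=[
    [[0,0,0,0],[0,0,0,0],[0,0,0,0]],
  ],
)

```text
t: 16.53
tcp_pos: [0.5354, 0.0386, 0.2114]
tool_rot: [0.993, 0.118, 0.001, 0.0]
force: [0.2, 0.2, -0.2]
finger_gap: 0.58
gripper_force: 0.0
```

Run:
```python
from h import *
import json
st();m=vision.camera_model('wrist'); im=vision.snapshot('wrist')
cv2.imwrite('pics/w7.png',im[:,:,::-1])
json.dump({k:v.tolist() for k,v in m.items()},open('w7.json','w'))
```

```text
t16.53 tcp [0.5354 0.0386 0.2114] ytool deg -76.46 F [ 0.2  0.2 -0.2] gap 0.580 gf 0.0
```

View pics/w7.png

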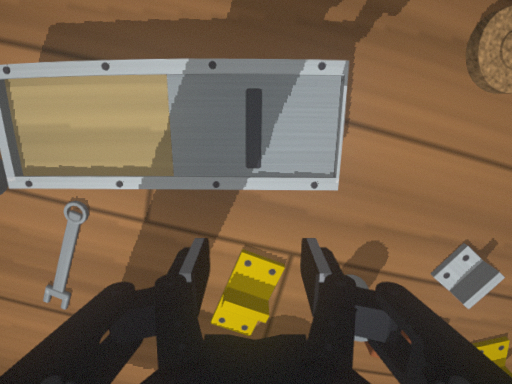

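The plate now reaches the end rail (column ~340), its other edge is at column ~170, and the bay is covered with no gap. The gripper is clear of everything, so I'll hand the job in.

Run:
```python
from station import manip
print(manip.sign_off())
```

```text
the job is handed in; nothing more can be done
None
```

The long bracket was lowered in the grip until its base touched the bay floor and lies flat there, the cover is shut against its stop, and I saw nothing else on the bench move. The job is handed in; the hand-in gave no verdict.

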